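Latch the sprung shutter of the dog's treat box open and load the bone biscuit

ROBOT

A 6-joint arm with a two-finger parallel gripper is mounted at the origin on the work surface. World frame = base frame: x ahead of the robot, y to its left, z up, the work surface at z = 0. Lengths are in m, angles in degrees, forces in N, time in s.
With the tool pointing down it reaches from about 0.3 to 0.75 m from the base axis. Payload 8.5 kg.
Tool frame: the origin (TCP) lies at the very end of the fingers, on their centre line; the grasp point (between the pads) lies 19 mm behind it; z points along the fingers, y is the line along which they close (so a half turn about z gives the same grasp; the last joint's range is limited). The gripper opens to 88 mm and grips with 3 to 60 N. Pads are 18 mm wide; open, the fingers measure 123 mm over their backs; the gripper's body (75 mm by 187 mm) begins 45 mm behind the grasp point.
Start: joints at [-85.961, 21.807, 74.336, -0, 83.858, -12.336], TCP at [0.155, -0.528, 0.239] pointing down, gripper open.
Joint ranges: [-178.18, 178.18], [-50.72, 133.34], [12.68, 142.11], [-81.47, 261.47], [9.98, 163.14], [-165.26, 165.26]. Speed limits (degrees/s): [136.94, 136.94, 180, 180, 180, 180].

INTERFACE

Orientations are given as a 3x3 rotation matrix whose columns are the frame's x, y, z axes.
In Python, from workcell import arm gives the robot as it stands.
- The arm moves only by the shell command python3 -m jog 'ROWS' [OPENING]. ROWS is JSON, a list of rows, each a list of 4 numbers: the shift along the tool's x, y, z in cm, then the turn about the tool's z in units of 6 degrees (1.0 is 6 degrees). A call has 1 to 5 rows; each row shifts and turns the commanded pose from where the row before left it, along the tool's axes as they then stand; what a row does not reach is not made up. A row lasts 1/10 s, in which the tool goes at most 50 mm and 8.59 degrees, less where a joint would pass 70% of its speed; a pose out of reach is approached as far as the arm can. A call is refused whole if a number of a shift passes 5 or a number of a turn 1, either way. A call with a gripper value outside its range is refused whole. OPENING is the opening, from 0 (shut) to 1 (fully open), set as the call begins (- or left out, the last holds). The fingers move at their own pace and stop on an object; the grip force is fixed at half the most. Time passes only in rows, so rows that do not move let the fingers close. It gives the time, the measured TCP pose, the force, the opening and the grip force at its end, in the units of the state.
- arm.read_state(): the state, without advancing time (a new reading comes with each control period).
- arm.grab_frame(name): name is "scene" or "top" or "wrist"; returns (picture, depth): 420x560x3 uint8, red, green, blue; 420x560 float32, m along the optical axis (not along the pixel's ray), 0 where there is no reading.
- arm.calibration(name): a dict with "camera_matrix" (3x3 intrinsics, pixels), "dist" ([k1, k2, p1, p2, k3] as OpenCV has them; the pictures are not rectified), "cam_to_world" (4x4, takes a point from camera to world coordinates); the wrist camera has in their place "T_tool_cam" (4x4, takes a point from camera to tool coordinates, whose origin is the TCP and whose axes are the flange's). Camera axes: x right, y down, z forward; pixel columns grow to the right and rows downward; lengths in m; the calibration is good to about 2 mm. A picture is of the moment at which its call begins: read the wrist's pose just before it. calibration takes no time and is no camera call.
- arm.close_job(): hands the job in; it is judged then, once.
The state is a dict: "time": time; "joint_pos": joint angles; "qd": joint speeds; "effort": joint torques, N m; "tool_pos": TCP position; "orientation": TCP orientation; "ft_force": force on the tool from outside, world axes, zero at the start; "ft_torque": the same for the moment, N m; "grip_width": finger opening in m; "grasp_force": force on a finger pad.
Only numpy, scipy, OpenCV 4.12 (cv2) and the standard library are available. Lean on these libraries where they do the work, as an engineer would, in place of code of your own. Each camera call takes 0.05 s, during which the arm holds its last target. There are 200 camera calls.

TASK

Get the dog's treat box ready: draw its sprung shutter open by the knob and hook the knob into the holding notch at the side of the slot, so that the shutter stays open by itself when you let go. Then take the bone-shaped biscuit from the wooden board and lay it flat in the opened tray, and let it go there.

Things in the scene. Friction and masses are not known exactly. Their poses are not given: they have to be found in the camera images.
- knob_grip (a point): Knob of the treat box's shutter: upright black cylinder, diameter 24 mm, z 76 to 112 over the table, on a thin post in the slot of a flat aluminium cover (top at z = 71). Point on its axis at z = 98; it moves with the knob, never turns; its x runs along the box from cover to tray, y to the left of x. It starts at x = +100, y = -38 in the notch's axes; a spring (2.5 N shut, 7 N open) pulls it to +x.
- notch (a point): Where the knob's point rests in the holding notch; axes as the knob's. Path: draw the knob straight along -x to about x = -17 (must pass -8; end stop -22), then sideways along +y (about 1 N) past a lip to y = 0 (stop at +8), all at one height. Let go there: the spring draws it up to 20 mm to +x into the notch, to x = 0. It is held if y is above -9; let go elsewhere, it snaps back.
- tray (a point): Middle of the tray's floor, 30 mm over the table, in the treat box (wood, 297 x 160 mm, fixed); axes as the knob's, 181 mm along +x and 38 mm along -y from the notch. The grey shutter (top at z = 59 over the table) covers it until drawn back; then it is open 98 mm along x, 140 mm along y, walls 23 mm high. Fingers opening along x have room down in it when opened to 60 mm or less.
- bone: Bone-shaped dog biscuit, 80 mm long along its own x: a straight shank 20 mm wide and 36 mm long between two pairs of round lobes (42 mm wide), 18 mm thick, about 40 g. Origin: centre of its underside, z up. It lies flat on a fixed dark wooden board (240 x 180 mm, 15 mm thick) with a round and a plain bar biscuit of the same dough, which are not wanted. Fits the tray best lying across it (along y).
Mind the look-alikes: they are no part of the job. Leave any green or orange look-alike of the bone alone.

How it is judged:
By the outcome, as a careful person would: the job done as asked, in the order asked, and still so for the second after the job is handed in, with the robot touching nothing.
It also fails if it takes over 53 s, if anything falls off the work surface, if the arm or the gripper's body presses on something with over 40 N, if the wrist force passes 120 N, or if a joint passes its speed limit or range.

## Working session

There is one attempt and no reset: what is moved stays moved. The work goes in short steps, Python scripts to look and compute and a shell command to move; the robot and the scene stay as the last step left them, time stands still between calls to the robot, and variables do not carry over. Pictures are saved under pics/ and viewed, at most 10 in all, crops included, and the job is handed in when it is done.

```bash
mkdir -p pics; cat > h.py <<'E'
import numpy as np, cv2
from workcell import arm
def grab(n,f):
    s=arm.read_state(); p,d=arm.grab_frame(n); cv2.imwrite('pics/'+f+'.png',p[:,:,::-1]); np.savez('pics/'+f+'.npz',p=p,d=d,tp=s['tool_pos'],R=s['orientation']); return p,d
def cam(n,f):
    c=arm.calibration(n); z=np.load('pics/'+f+'.npz')
    if n=='wrist':
        T=np.eye(4);T[:3,:3]=z['R'];T[:3,3]=z['tp'];T=T@np.array(c['T_tool_cam'])
    else: T=np.array(c['cam_to_world'])
    return np.array(c['camera_matrix']),np.array(c['dist']),T,z['d']
def px(n,f,u,v,h=None):
    K,D,T,d=cam(n,f)
    r=cv2.undistortPoints(np.array([[[u,v]]],float),K,D)[0,0]; r=np.array([r[0],r[1],1])
    if h is None: q=r*d[int(round(v)),int(round(u))]
    else:
        w=T[:3,:3]@r; q=r*(h-T[2,3])/w[2]
    return (T[:3,:3]@q+T[:3,3]).round(4)
E
python3 - <<'E'
from h import *
grab('top','t0');grab('scene','s0')
s=arm.read_state();print(s['time'],s['tool_pos'],np.round(s['orientation'],3).tolist(),s['grip_width'])
print(np.round(arm.calibration('wrist')['T_tool_cam'],3).tolist())
E
```

```text
0.1 [ 0.15505145 -0.52744503  0.23818509] [[0.959, 0.282, -0.0], [0.282, -0.959, 0.001], [0.0, -0.001, -1.0]] 0.08838878913604165
[[-0.001, -0.962, -0.273, 0.07], [1.0, -0.0, -0.001, 0.001], [0.001, -0.273, 0.962, -0.146], [0.0, 0.0, 0.0, 1.0]]
```

View pics/t0.png

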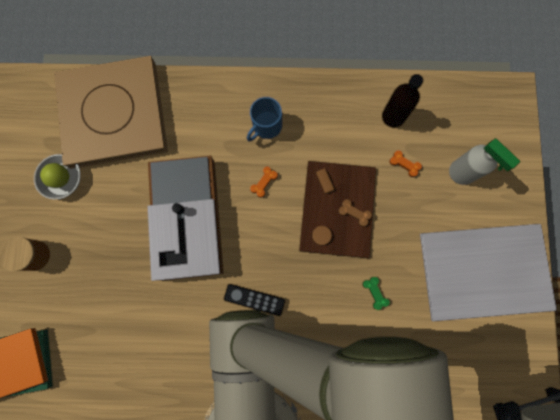

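View pics/s0.png

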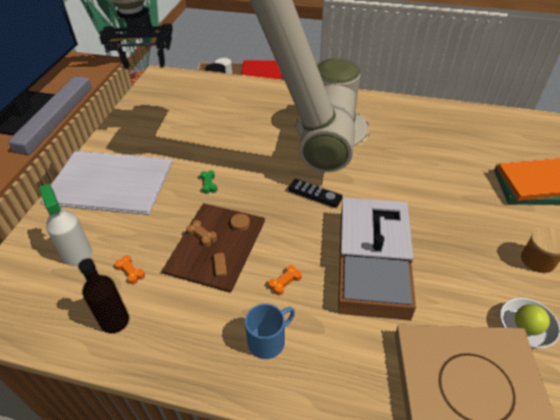

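The top picture shows the box at (183,217) with its knob at (178,208). The slot runs down the picture to the notch leg near (170,257). The board is at (338,210). Things that could be taken for the bone are the orange bones (264,182) and (405,163), the green bone (376,293), the bar (325,181) and the round biscuit (322,235). I choose the brown bone on the board at (355,213) and check it in a close crop.

```bash
python3 - <<'E'
from h import *
p=cv2.imread('pics/t0.png')
a=cv2.resize(p[150:285,140:225],None,fx=4.4,fy=4.4,interpolation=cv2.INTER_CUBIC);b=cv2.resize(p[150:285,300:385],None,fx=4.4,fy=4.4,interpolation=cv2.INTER_CUBIC)
cv2.imwrite('pics/c0.png',np.hstack([a,b]))
for n,u,v in [('knob',178,208),('cover',200,240),('shutter',182,180),('bone',355,213),('board',340,190)]: print(n,px('top','t0',u,v))
E
```

```text
knob [0.5305 0.1789 0.1082]
cover [0.4603 0.1321 0.0688]
shutter [0.6095 0.1872 0.0586]
bone [ 0.5395 -0.2464  0.0303]
board [ 0.6019 -0.2108  0.013 ]
```

View pics/c0.png

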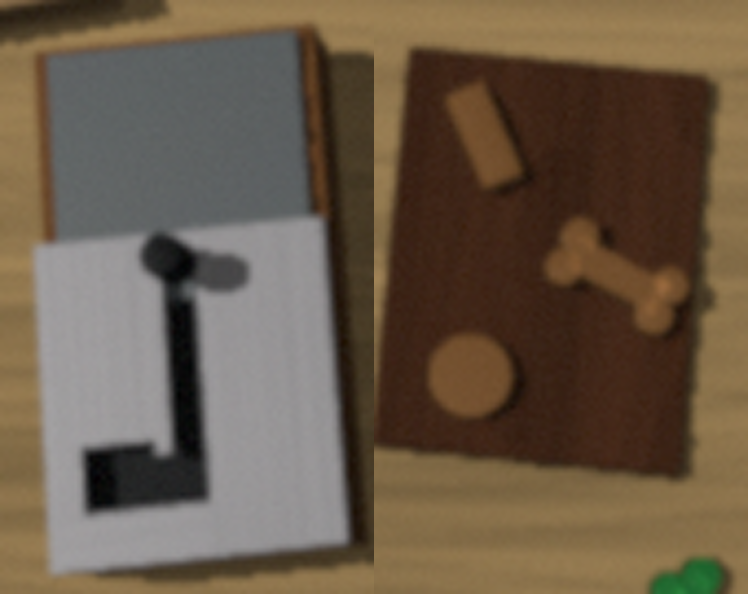

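The crop shows the knob's top at crop (160,252), with the slot running down and the notch leg to the left at the bottom. On the right is the brown bone with two lobes at each end, centred at about (616,276).

```bash
python3 - <<'E'
from h import *
A=lambda x,y,h:px('top','t0',140+x/4.4-.4,150+y/4.4-.4,h)
B=lambda x,y,h:px('top','t0',300+(x-374)/4.4-.4,150+y/4.4-.4,h)
k=A(160,252,.112)
e=[A(35,245,.071),A(52,572,.071),A(322,215,.071),A(350,545,.071)]
print('knob',k,'edges',e)
for a,b in((0,1),(2,3)):
    d=e[a]-e[b];print(np.degrees(np.arctan2(d[1],d[0])),np.linalg.norm(d))
print('width',np.linalg.norm(e[0]-e[2]))
l=(B(580,235,.033)+B(563,268,.033))/2;r=(B(668,287,.033)+B(655,315,.033))/2
d=l-r;print('bone',(l+r)/2,np.degrees(np.arctan2(d[1],d[0])),np.linalg.norm(d))
E
```

```text
knob [0.5325 0.1828 0.112 ] edges [array([0.542 , 0.2637, 0.071 ]), array([0.3643, 0.2413, 0.071 ]), array([0.5619, 0.106 , 0.071 ]), array([0.3818, 0.0821, 0.071 ])]
7.1845341039964445 0.17910625338050037
7.559215145858941 0.18167889255496908
width 0.15895062126333448
bone [ 0.540675 -0.24525   0.033   ] 61.67593838040127 0.05827703235409297
```

```bash
cat >> h.py <<'E'
def plan(x,y,z,ang,n=None):
    "rows from present pose to TCP (x,y,z), tool y at world angle ang (mod 360), tool down"
    s=arm.read_state();p=np.array(s['tool_pos']);R=np.array(s['orientation'])
    a=np.degrees(np.arctan2(R[1,1],R[0,1])); da=(ang-a+180)%360-180
    D=np.array([x,y,z])-p
    n=n or int(max(np.ceil(np.linalg.norm(D)/.049),np.ceil(abs(da)/6),1))
    print('t',round(s['time'],2),'p',p.round(4),'ang',round(a,2),'j',np.round(s['joint_pos'],0),'F',np.round(s['ft_force'],1),'w',s['grip_width'],s['grasp_force'])
    c=p.copy();rows=[]
    for i in range(n):
        t=np.radians(a); e=p+D*(i+1)/n-c
        ey=np.array([np.cos(t),np.sin(t),0]);ex=np.array([-np.sin(t),np.cos(t),0])
        w=[round(e@ex*100,2 if n<3 else 1),round(e@ey*100,2 if n<3 else 1),round(-e[2]*100,2 if n<3 else 1),round(-da/n/6,2)]
        c=c+ex*w[0]/100+ey*w[1]/100-np.array([0,0,w[2]/100]); a-=w[3]*6; rows.append(w)
    for i in range(0,n,5): print(rows[i:i+5])
E
python3 -c "
from h import *
plan(.5325,.1828,.2,7.4)"
```

```text
t 0.1 p [ 0.1551 -0.5274  0.2382] ang -73.62 j [-86.  22.  74.   0.  84. -12.] F [-0.1  0.5  0.7] w 0.08838878913604165 0.0
[[np.float64(3.3), np.float64(-3.4), np.float64(0.2), np.float64(-0.79)], [np.float64(3.6), np.float64(-3.1), np.float64(0.2), np.float64(-0.79)], [np.float64(3.8), np.float64(-2.8), np.float64(0.3), np.float64(-0.79)], [np.float64(4.0), np.float64(-2.4), np.float64(0.2), np.float64(-0.79)], [np.float64(4.3), np.float64(-2.2), np.float64(0.2), np.float64(-0.79)]]
[[np.float64(4.4), np.float64(-1.7), np.float64(0.2), np.float64(-0.79)], [np.float64(4.5), np.float64(-1.4), np.float64(0.3), np.float64(-0.79)], [np.float64(4.6), np.float64(-1.1), np.float64(0.2), np.float64(-0.79)], [np.float64(4.7), np.float64(-0.6), np.float64(0.2), np.float64(-0.79)], [np.float64(4.7), np.float64(-0.2), np.float64(0.2), np.float64(-0.79)]]
[[np.float64(4.7), np.float64(0.1), np.float64(0.3), np.float64(-0.79)], [np.float64(4.7), np.float64(0.5), np.float64(0.2), np.float64(-0.79)], [np.float64(4.7), np.float64(1.0), np.float64(0.2), np.float64(-0.79)], [np.float64(4.5), np.float64(1.3), np.float64(0.2), np.float64(-0.79)], [np.float64(4.5), np.float64(1.7), np.float64(0.3), np.float64(-0.79)]]
[[np.float64(4.2), np.float64(2.0), np.float64(0.2), np.float64(-0.79)], [np.float64(4.1), np.float64(2.4), np.float64(0.2), np.float64(-0.79)]]
```

```bash
sed -i 's/rows.append(w)/rows.append([float(q) for q in w])/' h.py
python3 -m jog '[[3.3,-3.4,0.2,-0.8],[3.6,-3.1,0.2,-0.8],[3.8,-2.8,0.3,-0.8],[4.0,-2.4,0.2,-0.8],[4.3,-2.2,0.2,-0.8]]'
python3 -m jog '[[4.4,-1.7,0.2,-0.8],[4.5,-1.4,0.3,-0.8],[4.6,-1.1,0.2,-0.8],[4.7,-0.6,0.2,-0.8],[4.7,-0.2,0.2,-0.8]]'
python3 -c "
from h import *
plan(.5325,.1828,.2,7.4)"
```

```text
time: 0.6
tool_pos: [0.2661, -0.3162, 0.2275]
orientation: [[0.76, 0.65, -0.0], [0.65, -0.76, 0.0], [0.0, -0.0, -1.0]]
ft_force: [1.6, -1.1, -0.0]
grip_width: 0.0886
grasp_force: 0.0
time: 1.1
tool_pos: [0.3758, -0.1072, 0.2167]
orientation: [[0.43, 0.903, 0.0], [0.903, -0.43, -0.0], [0.0, 0.0, -1.0]]
ft_force: [0.6, -0.5, -0.0]
grip_width: 0.0883
grasp_force: 0.0
t 1.1 p [ 0.3758 -0.1072  0.2167] ang -25.45 j [-33.   7.  99.   0.  74.  -8.] F [ 0.6 -0.5 -0. ] w 0.08827766052396646 0.0
[[4.7, 0.2, 0.2, -0.78], [4.7, 0.7, 0.3, -0.78], [4.6, 1.0, 0.2, -0.78], [4.5, 1.3, 0.3, -0.78], [4.3, 1.8, 0.2, -0.78]]
[[4.3, 2.1, 0.2, -0.78], [4.0, 2.4, 0.3, -0.78]]
```

```bash
python3 -m jog '[[4.7,0.2,0.2,-0.78],[4.7,0.7,0.3,-0.78],[4.6,1.0,0.2,-0.78],[4.5,1.3,0.3,-0.78],[4.3,1.8,0.2,-0.78]]' >/dev/null
python3 -m jog '[[4.3,2.1,0.2,-0.78],[4.0,2.4,0.3,-0.78],[0,0,0,0]]'
python3 -c "
from h import *
grab('wrist','w0')
plan(.5325,.1828,.2,7.4)"
```

```text
time: 1.9
tool_pos: [0.534, 0.1842, 0.1983]
orientation: [[-0.131, 0.991, -0.001], [0.991, 0.131, 0.001], [0.001, -0.001, -1.0]]
ft_force: [-0.2, -0.9, 0.2]
grip_width: 0.0885
grasp_force: 0.0
t 1.95 p [0.5332 0.1821 0.1986] ang 7.32 j [ 7. 25. 76. -0. 79. -1.] F [-0.5 -0.8  0.4] w 0.08845060117584808 0.0
[[0.08, -0.06, -0.14, -0.01]]
```

View pics/w0.png

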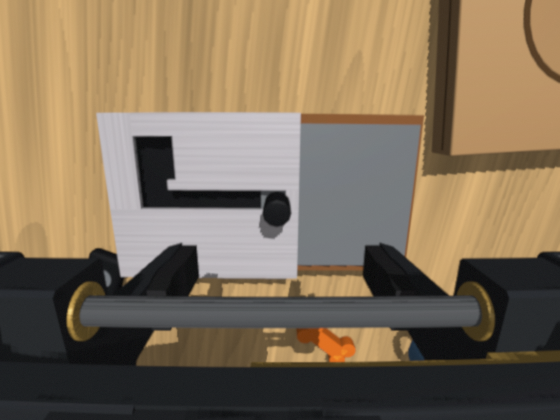

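The wrist picture shows the knob at about (277,210), with the tray at right and the notch leg at (155,170). I'll enlarge the knob.

```bash
python3 - <<'E'
from h import *
p=cv2.imread('pics/w0.png')
cv2.imwrite('pics/c1.png',cv2.convertScaleAbs(cv2.resize(p[180:240,240:320],None,fx=8,fy=8,interpolation=cv2.INTER_CUBIC),alpha=2))
K,D,T,d=cam('wrist','w0')
vs,us=np.where(d>0);r=cv2.undistortPoints(np.stack([us,vs],1).astype(float)[:,None],K,D)[:,0]
P=np.c_[r,np.ones(len(r))]*d[vs,us][:,None];W=P@T[:3,:3].T+T[:3,3]
m=(abs(W[:,2]-.112)<.006)&(np.hypot(W[:,0]-.533,W[:,1]-.183)<.03)
q=W[m];print(m.sum(),np.median(q,0),q.min(0),q.max(0),us[m].mean(),vs[m].mean())
# cover edges
for u,v in[(101,114),(299,114),(118,278),(297,278)]: print(px('wrist','w0',u,v,.071))
for u,v in[(421,117),(407,273)]: print(px('wrist','w0',u,v,.059))
E
```

```text
650 [0.53076539 0.18555808 0.11184343] [0.51949401 0.17360737 0.10602507] [0.54243385 0.19631129 0.11387003] 276.8092307692308 211.15846153846155
[0.3663 0.2422 0.071 ]
[0.5398 0.2638 0.071 ]
[0.3791 0.0817 0.071 ]
[0.561  0.1066 0.071 ]
[0.6519 0.2769 0.059 ]
[0.6773 0.1207 0.059 ]
```

View pics/c1.png

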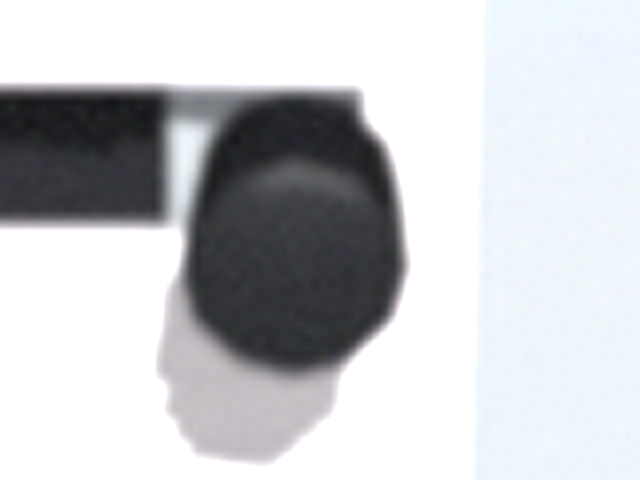

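The crop shows the knob's top disc at about (276.8,211), which puts its axis near (0.531,0.185). That agrees with the top view.

```bash
python3 -c "
from h import *
plan(.5313,.1847,.079,7.5,4)"
```

```text
t 1.95 p [0.5332 0.1821 0.1986] ang 7.32 j [ 7. 25. 76. -0. 79. -1.] F [-0.5 -0.8  0.4] w 0.08845060117584808 0.0
[[0.1, -0.0, 3.0, -0.01], [0.0, -0.1, 3.0, -0.01], [0.1, -0.0, 3.0, -0.01], [0.1, -0.1, 3.0, -0.01]]
```

```bash
python3 -m jog '[[0.1,0,3,-0.01],[0,-0.1,3,-0.01],[0.1,0,3,-0.01],[0.1,-0.1,3,0],[0,0,0,0]]'
python3 -m jog '[[0,0,0,0],[0,0,0,0],[0,0,0,0],[0,0,0,0],[0,0,0,0]]' 0
python3 -m jog '[[0,0,0,0],[0,0,0,0]]'
```

```text
time: 2.45
tool_pos: [0.5284, 0.1817, 0.0768]
orientation: [[-0.126, 0.992, -0.007], [0.992, 0.126, -0.001], [-0.0, -0.007, -1.0]]
ft_force: [-0.3, -0.2, 0.1]
grip_width: 0.0882
grasp_force: 0.0
time: 2.95
tool_pos: [0.5309, 0.1831, 0.0803]
orientation: [[-0.127, 0.992, 0.001], [0.992, 0.127, 0.0], [0.0, 0.001, -1.0]]
ft_force: [-0.4, 0.7, -0.2]
grip_width: 0.05
grasp_force: 0.0
time: 3.15
tool_pos: [0.5307, 0.183, 0.0798]
orientation: [[-0.127, 0.992, 0.0], [0.992, 0.127, 0.0], [0.0, 0.0, -1.0]]
ft_force: [-0.1, 0.0, 0.0]
grip_width: 0.0343
grasp_force: 0.0
```

```bash
python3 -m jog '[[0,0,0,0],[0,0,0,0],[0,0,0,0],[0,0,0,0]]'
```

```text
time: 3.55
tool_pos: [0.531, 0.1831, 0.0798]
orientation: [[-0.127, 0.992, 0.001], [0.992, 0.127, 0.0], [0.0, 0.001, -1.0]]
ft_force: [2.5, 1.2, -1.0]
grip_width: 0.0232
grasp_force: 30.0
```

```bash
python3 -m jog '[[0,-1,0,0],[0,-1.5,0,0],[0,-2,0,0],[0,-2,0,0],[0,-1.5,0,0]]'; python3 -m jog '[[0,-1.5,0,0],[0,-1.2,0,0],[0,-1,0,0],[0,0,0,0],[0,0,0,0]]'
```

```text
time: 4.05
tool_pos: [0.4509, 0.1729, 0.0799]
orientation: [[-0.127, 0.992, 0.002], [0.992, 0.127, 0.001], [0.0, 0.002, -1.0]]
ft_force: [6.5, 2.9, -5.6]
grip_width: 0.0234
grasp_force: 30.0
time: 4.55
tool_pos: [0.4152, 0.1684, 0.0798]
orientation: [[-0.127, 0.992, 0.002], [0.992, 0.127, 0.001], [0.0, 0.002, -1.0]]
ft_force: [6.2, 3.2, -6.8]
grip_width: 0.0231
grasp_force: 30.0
```

```bash
python3 -m jog '[[1,0,0,0],[1,0,0,0],[1,0,0,0],[0.8,0,0,0],[0,0,0,0]]'; python3 -c "
from h import *
grab('wrist','w1');grab('top','t1')"
```

```text
time: 5.05
tool_pos: [0.4107, 0.2065, 0.0798]
orientation: [[-0.128, 0.992, 0.003], [0.992, 0.128, 0.001], [0.0, 0.003, -1.0]]
ft_force: [7.3, 1.7, -5.1]
grip_width: 0.0233
grasp_force: 30.0
```

View pics/w1.png

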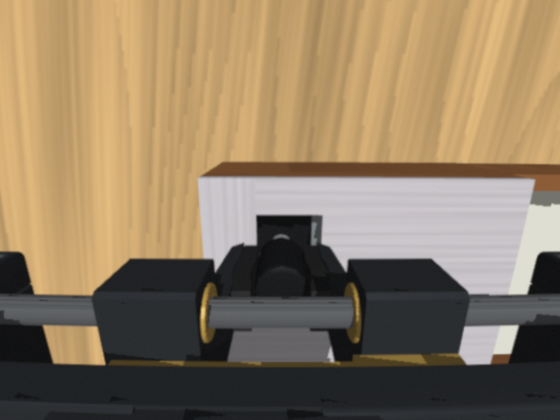

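The knob is in the side leg at (285,262), still in the grip, and the tray is open at right. Next I ease it into the notch, watching the force.

```bash
python3 -m jog '[[0,0.5,0,0],[0,0.5,0,0],[0,0.5,0,0],[0,0,0,0],[0,0,0,0]]'
```

```text
time: 5.65
tool_pos: [0.4257, 0.2078, 0.0799]
orientation: [[-0.127, 0.992, 0.003], [0.992, 0.127, 0.0], [0.0, 0.003, -1.0]]
ft_force: [6.5, 1.3, -6.3]
grip_width: 0.023
grasp_force: 30.0
```

```bash
python3 -m jog '[[0,0,0,0],[0,0,0,0],[0,0,0,0],[0,0,0,0],[0,0,0,0]]' 0.8;python3 -m jog '[[0,0,-3,0],[0,0,-4,0],[0,0,-4,0],[0,0,-3,0],[0,0,0,0]]' 
python3 - <<'E'
from h import *
p,d=grab('top','t2')
print(px('top','t2',183,180),px('top','t2',178,208))
plan(.53,-.235,.22,-28.3)
p=cv2.imread('pics/t2.png')
cv2.imwrite('pics/c2.png',cv2.resize(p[140:290,130:390],None,fx=3,fy=3,interpolation=cv2.INTER_CUBIC))
E
```

```text
time: 6.15
tool_pos: [0.4245, 0.2077, 0.0798]
orientation: [[-0.127, 0.992, -0.0], [0.992, 0.127, -0.0], [-0.0, -0.0, -1.0]]
ft_force: [1.2, -0.0, 0.3]
grip_width: 0.0613
grasp_force: 0.0
time: 6.65
tool_pos: [0.4259, 0.2081, 0.2234]
orientation: [[-0.128, 0.992, 0.007], [0.992, 0.128, 0.002], [0.001, 0.007, -1.0]]
ft_force: [-0.1, 0.8, -0.7]
grip_width: 0.0706
grasp_force: 0.0
[0.6166 0.1926 0.0291] [0.5387 0.1925 0.0593]
t 6.7 p [0.4251 0.2079 0.221 ] ang 7.32 j [12. 15. 88. -0. 77.  4.] F [ 0.1 -0.3 -0.6] w 0.07047387078245611 0.0
[[-4.5, 0.5, 0.0, 0.59], [-4.5, 0.7, 0.0, 0.59], [-4.4, 1.1, 0.0, 0.59], [-4.4, 1.3, 0.0, 0.59], [-4.3, 1.5, 0.1, 0.59]]
[[-4.1, 1.9, -0.0, 0.59], [-4.1, 2.1, -0.0, 0.59], [-3.9, 2.3, -0.0, 0.59], [-3.8, 2.6, -0.0, 0.59], [-3.6, 2.7, 0.0, 0.59]]
```

View pics/c2.png

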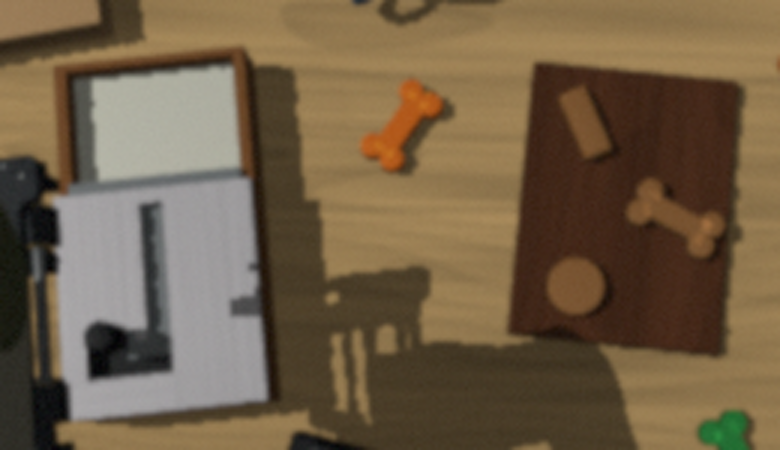

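The picture shows the shutter held open with the knob in the notch at crop (105,338). The bone is untouched at (677,217). Now I go over to it.

```bash
python3 -m jog '[[-4.5,0.5,0,0.6],[-4.5,0.7,0,0.6],[-4.4,1.1,0,0.6],[-4.4,1.3,0,0.6],[-4.3,1.5,0.1,0.6]]' 0.7 >/dev/null; python3 -m jog '[[-4.1,1.9,0,0.6],[-4.1,2.1,0,0.6],[-3.9,2.3,0,0.6],[-3.8,2.6,0,0.6],[-3.6,2.7,0,0.55]]'
python3 -m jog '[[0,0,0,0]]'>/dev/null
python3 - <<'E'
from h import *
p,d=grab('wrist','w2')
plan(.5407,-.2453,.10,-28.3)
E
```

```text
time: 7.7
tool_pos: [0.5266, -0.2375, 0.2168]
orientation: [[0.478, 0.878, -0.002], [0.878, -0.478, 0.002], [0.0, -0.003, -1.0]]
ft_force: [0.3, 0.5, -0.1]
grip_width: 0.0615
grasp_force: 0.0
t 7.85 p [ 0.5264 -0.2377  0.2162] ang -28.57 j [-36.  26.  72.  -0.  83.  -7.] F [-0.5  1.1 -0.3] w 0.06155579281443843 0.0
[[0.0, 0.5, 3.9, -0.02], [0.0, 0.6, 3.8, -0.02], [0.0, 0.5, 3.9, -0.02]]
```

View pics/w2.png

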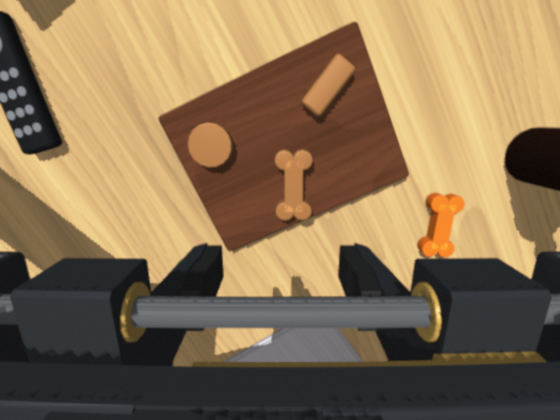

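The bone lies almost exactly along the tool's x, with lobes at (284,159), (303,160), (284,211) and (303,211).

```bash
python3 - <<'E'
from h import *
l=(px('wrist','w2',284,159,.033)+px('wrist','w2',303,160,.033))/2
r=(px('wrist','w2',284,211,.033)+px('wrist','w2',303,211,.033))/2
d=l-r;print((l+r)/2,np.degrees(np.arctan2(d[1],d[0])),np.linalg.norm(d),px('wrist','w2',293,185))
c=(l+r)/2
plan(c[0],c[1],.018,np.degrees(np.arctan2(d[1],d[0]))-90,5)
E
```

```text
[ 0.540775 -0.244325  0.033   ] 61.87850043323387 0.05845002138579594 [ 0.5408 -0.2432  0.0333]
t 7.85 p [ 0.5264 -0.2377  0.2162] ang -28.57 j [-36.  26.  72.  -0.  83.  -7.] F [-0.5  1.1 -0.3] w 0.06155579281443843 0.0
[[0.0, 0.3, 4.0, -0.01], [0.0, 0.3, 3.9, -0.01], [0.1, 0.3, 4.0, -0.01], [-0.0, 0.4, 4.0, -0.01], [-0.0, 0.3, 3.9, -0.01]]
```

```bash
python3 -m jog '[[0,0.4,4.5,-0.01],[0,0.4,4.5,-0.01],[0.1,0.3,4.5,-0.01],[0,0.3,3.5,-0.01],[0,0.2,1.5,-0.01]]'
python3 -m jog '[[0,0,0.8,0],[0,0,0.5,0],[0,0,0,0]]'
```

```text
time: 8.35
tool_pos: [0.5399, -0.2402, 0.03]
orientation: [[0.469, 0.883, -0.006], [0.883, -0.469, 0.004], [0.001, -0.007, -1.0]]
ft_force: [-0.6, -0.1, 0.4]
grip_width: 0.0617
grasp_force: 0.0
time: 8.65
tool_pos: [0.5418, -0.2424, 0.0215]
orientation: [[0.471, 0.882, 0.001], [0.882, -0.471, -0.001], [-0.0, 0.001, -1.0]]
ft_force: [-0.5, -0.6, -0.2]
grip_width: 0.0617
grasp_force: 0.0
```

```bash
python3 -m jog '[[-0.2,0,0.3,0],[0,0,0,0],[0,0,0,0],[0,0,0,0],[0,0,0,0]]' 0
python3 -m jog '[[0,0,0,0],[0,0,0,0],[0,0,0,0],[0,0,0,0]]'
```

```text
time: 9.15
tool_pos: [0.5406, -0.2443, 0.018]
orientation: [[0.471, 0.882, 0.0], [0.882, -0.471, -0.0], [-0.0, 0.0, -1.0]]
ft_force: [0.8, -0.4, 0.1]
grip_width: 0.0238
grasp_force: 0.0
time: 9.55
tool_pos: [0.5406, -0.2443, 0.0179]
orientation: [[0.471, 0.882, 0.0], [0.882, -0.471, -0.0], [-0.0, 0.0, -1.0]]
ft_force: [-0.3, -0.1, 2.2]
grip_width: 0.0197
grasp_force: 30.0
```

```bash
python3 -m jog '[[0,0,-2,0],[0,0,-4,0],[0,0,-5,0],[0,0,-5,0],[0,0,-3,0]]'
python3 -c "
from h import *
plan(.6115,.195,.2,7.5)"
```

```text
time: 10.05
tool_pos: [0.541, -0.2444, 0.2117]
orientation: [[0.471, 0.882, 0.004], [0.882, -0.471, -0.003], [-0.001, 0.005, -1.0]]
ft_force: [-0.2, -0.1, -0.6]
grip_width: 0.0194
grasp_force: 30.0
t 10.05 p [ 0.541  -0.2444  0.2117] ang -28.08 j [-36.  27.  70.   0.  83.  -8.] F [-0.2 -0.1 -0.6] w 0.019369578947217834 29.999930262565613
[[4.2, -1.4, 0.1, -0.59], [4.3, -1.2, 0.1, -0.59], [4.4, -0.9, 0.2, -0.59], [4.4, -0.7, 0.1, -0.59], [4.4, -0.4, 0.1, -0.59]]
[[4.4, -0.1, 0.1, -0.59], [4.5, 0.2, 0.1, -0.59], [4.4, 0.5, 0.1, -0.59], [4.4, 0.7, 0.2, -0.59], [4.4, 1.0, 0.1, -0.59]]
```

```bash
python3 -m jog '[[4.2,-1.4,0.1,-0.59],[4.3,-1.2,0.1,-0.59],[4.4,-0.9,0.2,-0.59],[4.4,-0.7,0.1,-0.59],[4.4,-0.4,0.1,-0.59]]' >/dev/null
python3 -m jog '[[4.4,-0.1,0.1,-0.59],[4.5,0.2,0.1,-0.59],[4.4,0.5,0.1,-0.59],[4.4,0.7,0.2,-0.59],[4.4,1.0,0.1,-0.59]]' >/dev/null
python3 -m jog '[[0,0,0,0]]'
python3 -c "
from h import *
grab('wrist','w3')
plan(.6115,.195,.034,7.5,5)"
```

```text
time: 11.15
tool_pos: [0.6108, 0.2006, 0.1948]
orientation: [[-0.134, 0.991, -0.001], [0.991, 0.134, 0.001], [0.001, -0.001, -1.0]]
ft_force: [0.2, -0.4, 0.2]
grip_width: 0.0199
grasp_force: 30.0
t 11.2 p [0.6109 0.1981 0.1949] ang 7.53 j [ 7. 33. 62.  0. 85. -0.] F [-0.1 -0.8 -0.4] w 0.01977472768247235 29.999727308750153
[[-0.1, 0.0, 3.2, 0.0], [-0.0, 0.0, 3.2, 0.0], [-0.1, 0.0, 3.3, 0.0], [-0.1, 0.0, 3.2, 0.0], [-0.0, 0.0, 3.2, 0.0]]
```

View pics/w3.png

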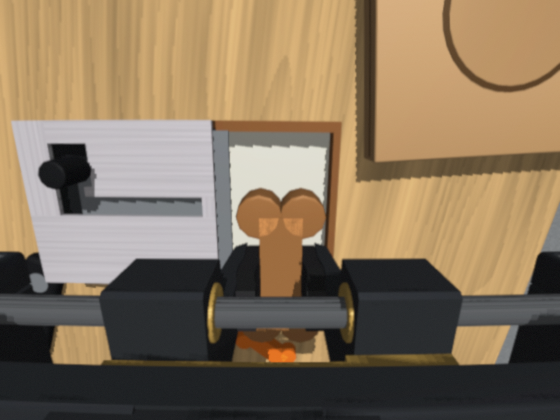

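The bone is held level over the open tray, and the knob is still in the notch at (60,172). The tray's floor spans u 229–330, centred on the gripper, so I lower it.

```bash
python3 -m jog '[[-0.1,0,4,0],[0,0,4,0],[-0.1,0,3.5,0],[0,0,2,0],[0,0,1,0]]'
python3 -m jog '[[-0.1,0,0.9,0],[0,0,0.5,0],[0,0,0,0]]'
```

```text
time: 11.7
tool_pos: [0.6108, 0.1923, 0.0487]
orientation: [[-0.126, 0.992, -0.003], [0.992, 0.126, -0.001], [-0.0, -0.003, -1.0]]
ft_force: [0.2, 0.2, 0.0]
grip_width: 0.0195
grasp_force: 30.0
time: 12.0
tool_pos: [0.6118, 0.1925, 0.0369]
orientation: [[-0.127, 0.992, 0.0], [0.992, 0.127, -0.0], [-0.0, 0.0, -1.0]]
ft_force: [-0.5, 0.6, -0.5]
grip_width: 0.0199
grasp_force: 30.0
```

```bash
python3 -m jog '[[0,0,0.2,0],[0,0,0.1,0],[0,0,0,0]]'
python3 -m jog '[[0,0,0,0],[0,0,0,0],[0,0,0,0],[0,0,0,0],[0,0,0,0]]' 0.55
python3 -m jog '[[0,0,-2,0],[0,0,-4,0],[0,0,-5,0],[0,0,-5,0],[0,0,0,0]]'
```

```text
time: 12.3
tool_pos: [0.6118, 0.1928, 0.0341]
orientation: [[-0.127, 0.992, 0.001], [0.992, 0.127, 0.0], [0.0, 0.001, -1.0]]
ft_force: [1.0, -0.6, -0.6]
grip_width: 0.0198
grasp_force: 30.0
time: 12.8
tool_pos: [0.6117, 0.1927, 0.0338]
orientation: [[-0.127, 0.992, 0.0], [0.992, 0.127, 0.0], [0.0, 0.0, -1.0]]
ft_force: [-1.0, -0.5, 1.3]
grip_width: 0.0486
grasp_force: 0.0
time: 13.3
tool_pos: [0.6139, 0.1931, 0.2013]
orientation: [[-0.127, 0.992, 0.013], [0.992, 0.127, 0.002], [-0.0, 0.013, -1.0]]
ft_force: [0.1, -0.1, -0.4]
grip_width: 0.0482
grasp_force: 0.0
```

```bash
python3 -m jog '[[0,0,0,0],[0,0,0,0]]' >/dev/null; python3 -c "
from h import *
grab('wrist','w4')
print(px('wrist','w4',280,200))"
```

```text
[0.6105 0.1893 0.0486]
```

View pics/w4.png

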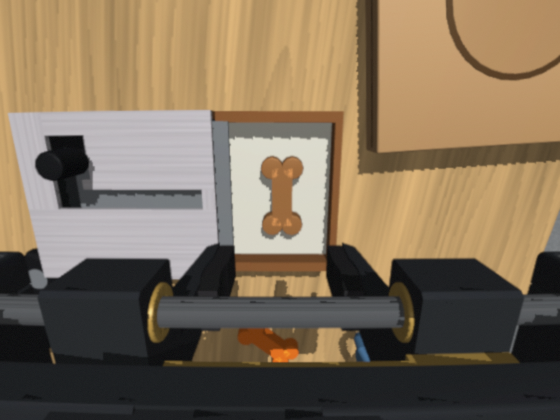

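The bone lies flat and centred in the tray at (282,197), with its top at z = 48.6 mm. The knob is held in the notch at (60,165), and the gripper is clear.

```bash
python3 -c "
from workcell import arm
print(arm.close_job())"
```

```text
the job is handed in; nothing more can be done
None
```

The job is handed in at about 13.6 s: the shutter is held open with its knob in the notch, and the bone biscuit lies flat in the tray, let go, with the gripper clear.

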